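# Third hand at the electronics bench: hold a heatsink against the sprung pad

## Task

Pick up the larger finned heatsink, stand it on the bed of the grey assembly jig with its flat back squarely against the thermal pad and centred on it, and push so that the sprung pad carrier is pressed in about half of its 24 mm travel (a steady push of about 12 N). Finish while still holding it there, pushing steadily, so that a colleague can drive the screws: do not let go. Never ram the carrier to the end of its travel, and leave the small heatsink, the solder reel and the capacitor where they are.

Things in the scene. Friction and masses are not known exactly. Their poses are not given: they have to be found in the camera images.
- jig: grey painted jig fixed to the bench: base 180 (x) x 120 (y) x 22 mm; its flat top is the bed. Origin: centre of the underside; +x is the pressing direction. Across the bed stands the sprung carrier, an aluminium plate 72 mm wide, 26 to 70 mm above the bench, the pad on its -x side; behind it a fixed block, 56 mm high, x 57 to 87 mm. The bed is free from x = -90 mm to the pad.
- carrier: upright sprung aluminium plate with the grey thermal pad, 40 (jig y) x 40 high x 4 mm, on its -x face, 28 to 68 mm above the bench. Axes as the jig's; this origin lies on the jig's origin when it is not pressed and moves along jig +x with it; the pad's front face is at x = +10 mm of this body.
- pad_face (a point): centre of the pad's front face, 48 mm above the bench; at rest it is at x = +10 mm, y = 0 in the jig frame, and it moves along jig +x as the carrier is pressed in. Axes as the jig's.
- carrier_travel (a joint): how far the sprung carrier is pressed in along jig +x, m: 0 at rest, 0.024 at the end stop. The spring pushes back with about 3.5 N at 0, rising by 0.7 N per mm: 12 N at 0.012, 20 N at the end.
- heatsink: the larger finned heatsink, black metal, 110 to 220 g, upright: 36 deep (x) x 56 wide (y) x 50 mm high. Origin: centre of its underside. Flat back at x = +18 mm; six upright fins reach to x = -18 mm; the outer two are flat sides at y = +-28 mm, to grip across from above. Starts left or right of the jig, its +x within 50 degrees of world +x; the small one is on the other side.
- small_heatsink: bystander: a similar but smaller black heatsink, 26 x 30 x 28 mm high, origin at the centre of its underside
- reel: bystander: solder reel with blue flanges, 60 mm diameter, 39 mm high, standing on its flange, origin at the centre of its underside
- capacitor: bystander: black can capacitor, 25 mm diameter, 40 mm high, upright, origin at the centre of its underside
Not all that is in view belongs to the job. What is shaped like the heatsink but orange is not meant.

How it is judged:
By the outcome, as a careful person would: the job done as asked, in the order asked, and still so for the second after the job is handed in, while the arm keeps its last pose, push and grip.
It also fails if it takes over 43 s, if anything falls off the work surface, if the arm or the gripper's body presses on something with over 40 N, if the wrist force passes 120 N, or if a joint passes its speed limit or range.

## Robot

A 6-joint arm with a two-finger parallel gripper is mounted at the origin on the work surface. World frame = base frame: x ahead of the robot, y to its left, z up, the work surface at z = 0. Lengths are in m, angles in rad, forces in N, time in s.
With the tool pointing down it reaches from about 0.275 to 0.75 m from the base axis. Payload 10.2 kg.
Tool frame: the origin (TCP) lies midway between the tips of the shut fingers; the grasp point (between the pads) lies 19 mm behind it (env.hold_point_z is the distance from the TCP to the grasp point, in m); z points along the fingers, y is the line along which they close (so a half turn about z gives the same grasp; the last joint's range is limited). The gripper opens to 85 mm and grips with 20 to 120 N. Pads are 22 mm wide; open, the fingers measure 114 mm over their backs; the gripper's body (76 mm by 85 mm) begins 54 mm behind the grasp point. The pads swing forward as they close: fully open they stand 13 mm farther back than shut.
Start: joints at [-1.435, 0.313, 1.498, -0, 1.331, -0.223], TCP at [0.184, -0.492, 0.231] pointing down, gripper open.
Joint ranges: [-2.94, 2.94], [-0.97, 2.17], [0.19, 2.56], [-1.23, 4.37], [0.02, 3.11], [-2.88, 2.88]. Speed limits (rad/s): [2.39, 2.39, 3.01, 3.14, 3.14, 3.14].

## Interface

Orientations are given as a unit quaternion [x, y, z, w].
In Python, from bench import env, kinematics, monitor, eyes, job gives the robot as it stands. The module is installed in compiled form; this text tells all that it offers. Calls block until the motion is done:
- env.reach(position, orientation): joint-space move of the TCP to a pose.
- env.movel(position, velocity=0.15, frame=None, guard=None): straight line of the TCP; frame=None keeps the orientation; velocity is the mean speed in m/s. With guard (N) it stops when the force on the tool has changed by that much, and returns True; else False.
- env.set_joints(angles): joint-space move.
- env.release() and env.close_gripper(effort=None): open the fingers fully, or close them until they stop; effort is the grip in N (None keeps the last).
- env.hold(seconds).
- kinematics.ik(position, orientation): joint angles nearest the present ones, or None.
- monitor.sense(): the state.
- eyes.grab_frame(name): name is "scene" or "top"; returns a dict with "frame" (420x560x3 uint8, red, green, blue), "mtx" (3x3 intrinsics, pixels), "k1" (the pictures are not rectified: a ray, as slopes to the right and down, at radius r is drawn at 1 + k1 r^2 times it, then the intrinsics apply), "view" (4x4, takes a point from world to camera coordinates). Camera axes: x right, y down, z forward; pixel columns grow to the right and rows downward; lengths in m; the calibration is good to about 2 mm. A picture is of the moment at which its call begins. There is no depth.
A pose or a line that the arm cannot do raises env.MotionError and nothing moves.
- job.hand_in(): hands the job in; it is judged then, once.
The state is a dict: "clock": time; "joints": joint angles; "qvel": joint speeds; "joint_efforts": joint torques, N m; "position": TCP position; "ee_rot": TCP orientation; "contact_force": force on the tool from outside, world axes, zero at the start; "ft_torque": the same for the moment, N m; "finger_gap": opening from 0.0 (shut) to 1.0 (fully open); "gripper_force": force on a finger pad.
Only numpy, scipy, OpenCV 4.12 (cv2) and the standard library are available. Lean on these libraries where they do the work, as an engineer would, in place of code of your own. Each camera call takes 0.05 s, during which the arm holds its last target. There are 200 camera calls.

## Working session

There is one attempt and no reset: what is moved stays moved. The work goes in short steps, each a Python script; the robot and the scene stay as the last script left them, time stands still between calls to the robot, and variables do not carry over. Pictures are saved under pics/ and viewed, at most 10 in all, crops included, and the job is handed in when it is done.

```bash
mkdir -p pics
cat > h.py <<'E'
import numpy as np, cv2
from bench import env,kinematics,monitor,eyes,job
def ray(f,u,v):
    K=f["mtx"];d=np.array([f["k1"],0,0,0,0.])
    p=cv2.undistortPoints(np.array([[[u,v]]],float),np.array(K),d)[0,0]
    V=np.array(f["view"]);R=V[:3,:3];c=-R.T@V[:3,3]
    return c,R.T@np.array([p[0],p[1],1])
def onz(f,u,v,z):
    c,d=ray(f,u,v);return c+d*(z-c[2])/d[2]
def proj(f,P):
    V=np.array(f["view"]);r=cv2.projectPoints(np.array(P,float).reshape(-1,3),cv2.Rodrigues(V[:3,:3])[0],V[:3,3],np.array(f["mtx"]),np.array([f["k1"],0,0,0,0.]))
    return r[0].reshape(-1,2)
E
python3 - <<'E'
from h import *
s=[eyes.grab_frame(n) for n in("scene","top")]
for n,f in zip("st",s):
    cv2.imwrite(f"pics/{n}0.png",f["frame"][:,:,::-1]); print(ray(f,280,210),f["k1"],f["mtx"][0])
import pickle;pickle.dump(s,open("f0.pkl","wb"))
print(monitor.sense())
print(env.hold_point_z)
E
```

```text
(array([ 1.14454886, -0.35594601,  0.60868396]), array([-0.6592748 ,  0.42940448, -0.61725555])) -0.08136485525600304 [415.02405523   0.         278.40164813]
(array([0.45752569, 0.0176329 , 1.16559496]), array([ 0.11252182, -0.01273002, -0.99362185])) 0.0347293835526336 [478.94412521   0.         281.77951738]
{'clock': 0.1, 'joints': array([-1.43537819e+00,  3.13396787e-01,  1.49831647e+00,  1.35965220e-05,
        1.33098441e+00, -2.23394415e-01]), 'qvel': array([-5.58611071e-04, -9.39058431e-05, -4.12416941e-03, -9.85138049e-04,
       -6.68480006e-04,  5.86129891e-04]), 'joint_efforts': array([ 2.35752617e-03, -4.12898755e+01, -2.60142589e+01, -2.23360885e-04,
        3.03026362e-03, -9.31623163e-06]), 'position': array([ 0.18432616, -0.49135554,  0.2308077 ]), 'ee_rot': array([ 9.83949952e-01,  1.78443793e-01,  3.08922722e-05, -5.51680438e-04]), 'contact_force': array([ 0.21519504, -0.02948148,  0.05638994]), 'ft_torque': array([-0.04170151,  0.03297961,  0.00175031]), 'gripper_force': 0.0, 'finger_gap': 0.9990944913103879}
0.0187
```

View pics/t0.png

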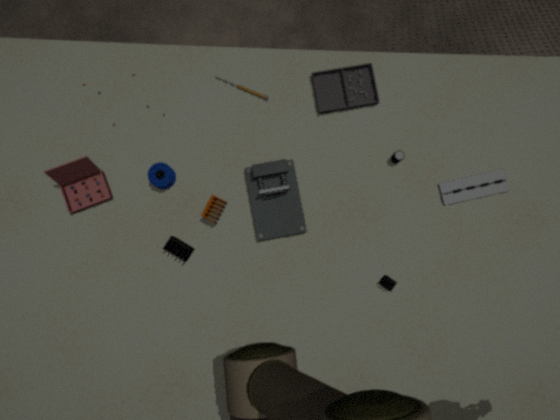

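View pics/s0.png

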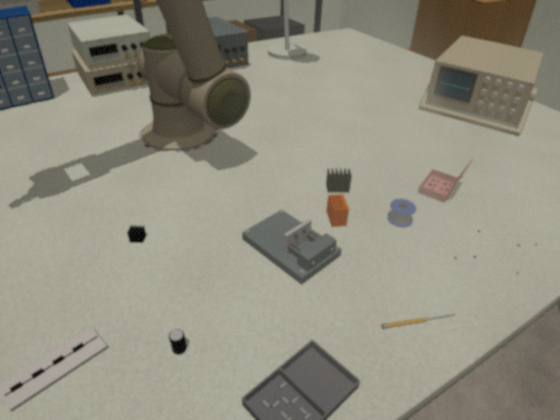

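In the top view there are three heatsink shapes: a black one at (179,249), an orange one at (213,208) and a smaller black one at (387,283). The black one at (179,249) fits, because it is the larger black one and sits left of the jig with the small one on the right. The jig is at (275,200), the reel at (162,176) and the capacitor at (398,157). I'll check with an enlarged crop and mask measurements.

Run:
```python
from h import *
import pickle
s,t=pickle.load(open("f0.pkl","rb"))
a=cv2.resize(t["frame"][225:275,150:210],None,fx=6,fy=6,interpolation=cv2.INTER_CUBIC)
b=cv2.resize(t["frame"][150:250,230:320],None,fx=4,fy=4,interpolation=cv2.INTER_CUBIC)
c=cv2.resize(s["frame"][160:230,310:370],None,fx=4,fy=4,interpolation=cv2.INTER_CUBIC)
W=np.zeros((590,740,3),np.uint8);W[:300,:360]=a;W[:400,370:730]=b;W[305:585,:240]=c
W=np.clip(W*1.6,0,255).astype(np.uint8)
cv2.imwrite("pics/crop.png",W[:,:,::-1])
g=t["frame"].max(2)
for nm,(x0,y0,x1,y1),th,h in [("big",(155,228,203,272),50,.05),("small",(372,268,402,298),50,.028),("jig",(235,150,315,250),95,.022)]:
    m=np.zeros_like(g);m[y0:y1,x0:x1]=(g[y0:y1,x0:x1]<th)*255
    k=max(cv2.findContours(m,cv2.RETR_EXTERNAL,cv2.CHAIN_APPROX_NONE)[0],key=cv2.contourArea)
    r=cv2.minAreaRect(k);P=np.array([onz(t,*q,h) for q in cv2.boxPoints(r)])
    print(nm,r,P.round(4).tolist(),[np.linalg.norm(P[i]-P[i-1]).round(4) for i in range(4)],P.mean(0))
```

```text
big ((178.35292053222656, 248.4117431640625), (26.753780364990234, 16.120866775512695), 30.963754653930664) [[0.4869, 0.2711, 0.05], [0.5192, 0.2539, 0.05], [0.4889, 0.1996, 0.05], [0.4568, 0.2169, 0.05]] [np.float64(0.062), np.float64(0.0366), np.float64(0.0622), np.float64(0.0365)] [0.48795635 0.23538313 0.05      ]
small ((386.73077392578125, 282.65380859375), (14.699555397033691, 11.371355056762695), 33.6900634765625) [[0.4197, -0.2307, 0.028], [0.4421, -0.2456, 0.028], [0.424, -0.2743, 0.028], [0.4017, -0.2594, 0.028]] [np.float64(0.0339), np.float64(0.0269), np.float64(0.034), np.float64(0.0268)] [ 0.42187114 -0.25249297  0.028     ]
jig ((274.4906005859375, 199.78302001953125), (82.43840789794922, 55.102272033691406), 79.3803482055664) [[0.6956, 0.1035, 0.022], [0.7249, -0.0273, 0.022], [0.5284, -0.0684, 0.022], [0.5007, 0.0601, 0.022]] [np.float64(0.1997), np.float64(0.1341), np.float64(0.2007), np.float64(0.1314)] [0.61240933 0.01696846 0.022     ]
```

View pics/crop.png

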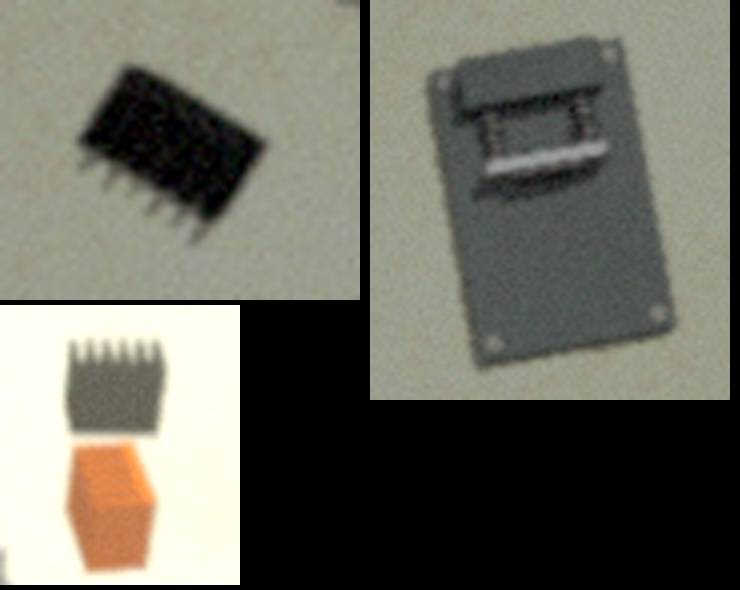

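The crop confirms it: a black finned block with about six fins facing the robot (towards -x), its flat back towards the upper right in the top view, and the orange one separate. In the jig panel, the light bar is the carrier's top edge. Next I'll refine the jig pose from line fits and check the heatsink in the second view.

Run:
```python
from h import *
import pickle
s,t=pickle.load(open("f0.pkl","rb"))
g=cv2.GaussianBlur(t["frame"],(0,0),1).mean(2)
from scipy.ndimage import map_coordinates as mc
def edge(a,b,n=30,w=5):   # steepest gradient across a hand-drawn line, robust line fit
    a,b=np.array(a,float),np.array(b,float);d=(b-a)/np.linalg.norm(b-a);nn=np.array([-d[1],d[0]]);o=np.arange(-w,w+.1,.25);out=[]
    for k in np.linspace(.1,.9,n):
        p=a+(b-a)*k+o[:,None]*nn;v=mc(g,[p[:,1],p[:,0]],order=1);out.append(p[np.argmax(abs(np.gradient(v)))])
    return np.array(out,np.float32)
C=[(245,168),(293,160),(306.75,232),(256.75,242)]
L=[]
for i in range(4):
    e=edge(C[i],C[(i+1)%4]);w=np.array([onz(t,*q,.022)[:2] for q in e],np.float32)
    l=cv2.fitLine(w,cv2.DIST_HUBER,0,.001,.001).ravel();L.append(l)
    print(i,np.degrees(np.arctan2(l[1],l[0])).round(2))
def X(l,m):
    k=np.linalg.solve(np.c_[l[:2],-m[:2]],m[2:]-l[2:]);return l[2:]+k[0]*l[:2]
P=np.array([X(L[i-1],L[i]) for i in range(4)]);print("jig",P.round(4).tolist(),[np.linalg.norm(P[i]-P[i-1]).round(4) for i in range(4)],P.mean(0))
print("carrier top",[onz(t,230+(u-370)/4,150+v/4,.07).round(4) for u,v in [(487,170),(607,148)]])
print("jig scene raw top corners", [onz(s,*q,.022).round(4) for q in [(243,237),(283,211),(340,250)]])
print("hs back bottom",[onz(s,*q,0).round(4) for q in [(327.5,191.2),(349.5,192.5)]],"back top",[onz(s,*q,.05).round(4) for q in [(326.5,175),(351.2,176.2)]])
print("hs top corners (top)",[onz(t,150+u/6,225+v/6,.05).round(4) for u,v in [(130,65),(267,145),(85,165),(78,140)]])
```

```text
0 -77.51
1 12.16
2 -78.09
3 12.32
jig [[0.691100001335144, 0.09799999743700027], [0.7178999781608582, -0.023000000044703484], [0.5333999991416931, -0.06270000338554382], [0.5078999996185303, 0.057999998331069946]] [np.float32(0.1875), np.float32(0.1239), np.float32(0.1887), np.float32(0.1233)] [0.6125579  0.01757681]
carrier top [array([0.6209, 0.0526, 0.07  ]), array([ 0.6358, -0.0164,  0.07  ])]
jig scene raw top corners [array([ 0.557 , -0.0643,  0.022 ]), array([0.5245, 0.0562, 0.022 ]), array([0.6928, 0.0884, 0.022 ])]
hs back bottom [array([0.4895, 0.2126, 0.    ]), array([0.522 , 0.2579, 0.    ])] back top [array([0.4871, 0.2054, 0.05  ]), array([0.5216, 0.2554, 0.05  ])]
hs top corners (top) [array([0.5165, 0.2523, 0.05  ]), array([0.4871, 0.1983, 0.05  ]), array([0.4777, 0.2673, 0.05  ]), array([0.4872, 0.2705, 0.05  ])]
```

Run:
```python
from h import *
import pickle
F=[]
for n in("scene","top"):
    L=[eyes.grab_frame(n) for _ in range(8)];f=L[0];f["frame"]=np.mean([l["frame"] for l in L],0).astype(np.uint8);F.append(f)
pickle.dump(F,open("f1.pkl","wb"));s,t=F
def z(f,x,y,w,h,k): return cv2.resize(f["frame"][y:y+h,x:x+w],None,fx=k,fy=k,interpolation=cv2.INTER_CUBIC)
W=np.zeros((600,800,3),np.uint8)
W[:315,:432]=z(s,240,205,108,79,4)[:315,:432]
W[:360,436:796]=z(t,255,155,45,45,8)
W[320:600,:280]=np.clip(z(t,160,230,40,40,7)*2.,0,255)
W[370:594,440:664]=np.clip(z(s,320,163,37,32,7)[:224,:224]*2.,0,255)
W=np.clip(W*1.5,0,255).astype(np.uint8)
cv2.imwrite("pics/z.png",W[:,:,::-1])
```

```text
(no output)
```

View pics/z.png

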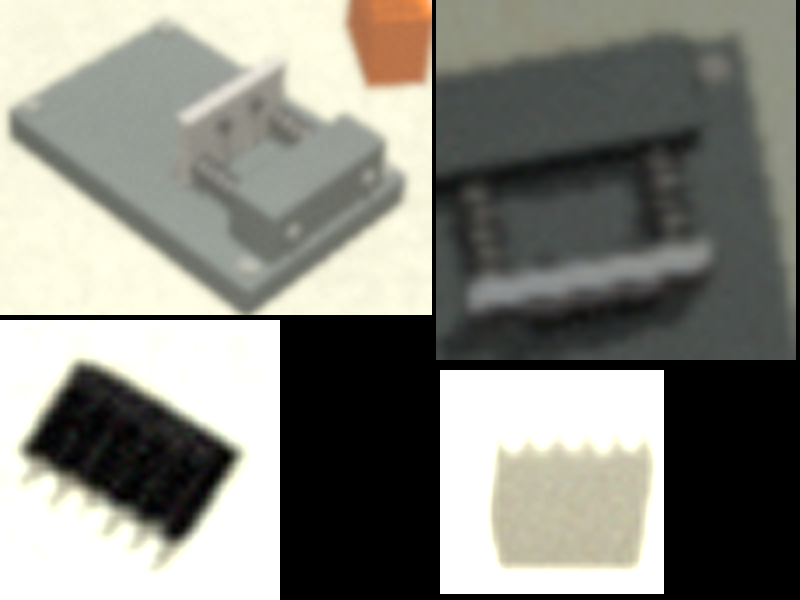

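Run:
```python
from h import *
import pickle
s,t=pickle.load(open("f1.pkl","rb"))
def q(f,x,y,k,ox,oy,U,z): return np.array([onz(f,x+(u-ox+.5)/k-.5,y+(v-oy+.5)/k-.5,z) for u,v in U])
yaw=np.radians(12.2);ex=np.array([np.cos(yaw),np.sin(yaw)]);ey=np.array([-ex[1],ex[0]])
def show(n,P): m=P.mean(0)[:2];print(n,P.round(4)[:,:2].tolist(),"len",np.linalg.norm(P[0]-P[1]).round(4),"mid",m.round(4),"jigframe",((m-[.6126,.0176])@ex).round(4),((m-[.6126,.0176])@ey).round(4))
show("car top",q(t,255,155,8,436,0,[(470,297),(713,252)],.07))
show("car scn",q(s,240,205,4,0,0,[(180,117),(281,61)],.07))
show("screw scn near/far diag",q(s,240,205,4,0,0,[(33,103),(166,27)],.022))
show("bed -x edge scn",q(s,240,205,4,0,0,[(10,113),(160,21)],.022))
show("bed -y edge scn",q(s,240,205,4,0,0,[(10,120),(248,290)],.022))
show("bed +x edge scn",q(s,240,205,4,0,0,[(248,290),(405,180)],.022))
show("hs back bot",q(s,320,163,7,440,370,[(500,566),(637,566)],0))
show("hs back top",q(s,320,163,7,440,370,[(496,447),(651,447)],.05))
show("hs back top T",q(t,160,230,7,0,320,[(82,362),(242,455)],.05))
show("hs left side T",q(t,160,230,7,0,320,[(82,362),(22,450)],.05))
```

```text
car top [[0.6227, 0.0537], [0.638, -0.0162]] len 0.0715 mid [0.6304 0.0188] jigframe 0.0176 -0.0026
car scn [[0.6381, -0.0135], [0.6277, 0.0544]] len 0.0687 mid [0.6329 0.0205] jigframe 0.0204 -0.0015
screw scn near/far diag [[0.5434, -0.0452], [0.5235, 0.0517]] len 0.0989 mid [0.5335 0.0033] jigframe -0.0804 0.0027
bed -x edge scn [[0.5444, -0.0597], [0.5171, 0.0517]] len 0.1147 mid [ 0.5307 -0.004 ] jigframe -0.0846 -0.0038
bed -y edge scn [[0.5494, -0.0623], [0.7145, -0.0218]] len 0.17 mid [ 0.6319 -0.0421] jigframe 0.0063 -0.0624
bed +x edge scn [[0.7145, -0.0218], [0.6929, 0.0907]] len 0.1146 mid [0.7037 0.0344] jigframe 0.0926 -0.0028
hs back bot [[0.4881, 0.2157], [0.5131, 0.2593]] len 0.0503 mid [0.5006 0.2375] jigframe -0.063 0.2386
hs back top [[0.4832, 0.2116], [0.5106, 0.2598]] len 0.0554 mid [0.4969 0.2357] jigframe -0.067 0.2376
hs back top T [[0.517, 0.2532], [0.4878, 0.1991]] len 0.0615 mid [0.5024 0.2262] jigframe -0.0636 0.2271
hs left side T [[0.517, 0.2532], [0.4876, 0.2712]] len 0.0345 mid [0.5023 0.2622] jigframe -0.0561 0.2624
```

```bash
cat >> h.py <<'E'
def quat(deg):
    a=np.radians(deg+180)/2;return [np.cos(a),np.sin(a),0,0]
def st(m=""):
    s=monitor.sense();print(m,round(s["clock"],2),s["position"].round(4),"F",s["contact_force"].round(2),"T",s["ft_torque"].round(2),"gap",round(s["finger_gap"],3),"gf",round(s["gripper_force"],1));return s
E
python3 - <<'E'
from h import *
q=quat(-29)
env.reach([.486,.240,.14],q);st()
print(env.movel([.486,.240,.008],.1,guard=8));st("down")
env.close_gripper(60);st("grip")
env.movel([.486,.240,.14],.12);env.hold(.2);st("up")
f=eyes.grab_frame("scene");t=eyes.grab_frame("top")
W=np.hstack([cv2.resize(f["frame"][80:240,230:410],(400,356)),cv2.resize(t["frame"][180:300,120:255],(400,356))])
cv2.imwrite("pics/lift.png",np.clip(W[:,:,::-1]*1.5,0,255))
E
```

```text
3.71 [0.4863 0.2394 0.1401] F [ 1.    0.01 -0.55] T [ 0.   -0.01  0.01] gap 1.005 gf 0.0
False
down 5.17 [0.4863 0.2401 0.0085] F [-0.23  0.52  0.53] T [-0.03  0.01  0.01] gap 1.002 gf 0.0
grip 5.56 [0.4863 0.2401 0.0085] F [-0.63  0.59  5.15] T [-0.04  0.18  0.03] gap 0.648 gf 63.9
up 7.01 [0.4858 0.24   0.1395] F [ 0.62  0.58 -0.77] T [-0.03 -0.02 -0.  ] gap 0.649 gf 63.6[ WARN:0@7.910] global loadsave.cpp:1063 imwrite_ Unsupported depth image for selected encoder is fallbacked to CV_8U.
```

View pics/lift.png

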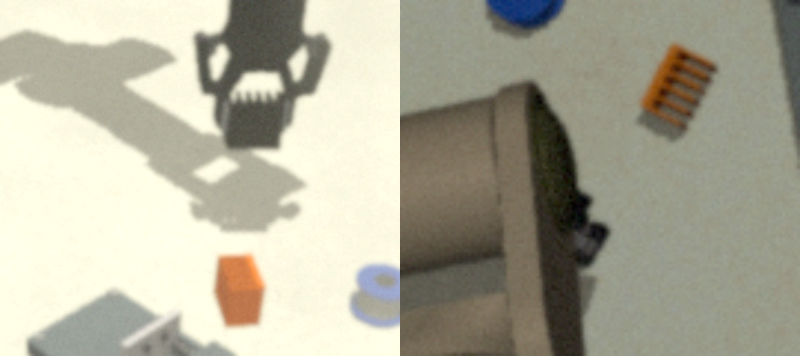

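```bash
cat >> h.py <<'E'
yaw=np.radians(12.2);ex=np.array([np.cos(yaw),np.sin(yaw)]);ey=np.array([-ex[1],ex[0]]);O=np.array([.6129,.0160])
def J(x,z,y=0): return [*(O+x*ex+y*ey),z]
def jx(s): d=s["position"][:2]-O;F=s["contact_force"][:2];return "jig x,y %.4f %.4f  Fx,Fy %.2f %.2f"%(d@ex,d@ey,F@ex,F@ey)
E
python3 - <<'E'
from h import *
q=quat(12.2)
env.reach(J(-.045,.14),q);st("above")
env.movel(J(-.045,.042),.12,guard=12);env.hold(.2);st("near")
print(env.movel(J(-.045,.026),.02,guard=3));env.hold(.2);s=st("bed");print(jx(s))
E
```

```text
above 8.18 [0.5687 0.0072 0.14  ] F [-0.25 -0.24 -2.42] T [ 0.05 -0.   -0.01] gap 0.649 gf 63.5
near 9.34 [0.5692 0.0064 0.0426] F [-0.13  0.02 -1.93] T [0.02 0.04 0.02] gap 0.648 gf 63.6
True
bed 10.13 [0.5688 0.0065 0.0305] F [-1.86 -0.35  5.3 ] T [-0.01  0.18  0.03] gap 0.653 gf 64.0
jig x,y -0.0452 0.0001  Fx,Fy -1.89 0.05
```

Run:
```python
from h import *
z=.0308
env.movel(J(-.040,z),.03);env.hold(.2);s=st();print(jx(s))
print(env.movel(J(.004,z),.025,guard=3.5));env.hold(.2);s=st("contact?");print(jx(s))
f=eyes.grab_frame("scene");t=eyes.grab_frame("top")
W=np.hstack([cv2.resize(f["frame"][200:290,235:350],(460,360),interpolation=2),cv2.resize(t["frame"][150:240,240:325],(340,360),interpolation=2)])
cv2.imwrite("pics/con.png",np.clip(W[:,:,::-1]*1.5,0,255).astype(np.uint8))
```

```text
10.67 [0.5737 0.0076 0.0307] F [ 0.34  0.77 -1.2 ] T [-0.04 -0.08 -0.07] gap 0.647 gf 63.7
jig x,y -0.0401 0.0000  Fx,Fy 0.50 0.68
True
contact? 12.03 [0.6035 0.014  0.0306] F [-1.8  -0.46  5.37] T [-0.14 -0.09 -0.02] gap 0.649 gf 64.3
jig x,y -0.0096 0.0000  Fx,Fy -1.86 -0.07
```

View pics/con.png

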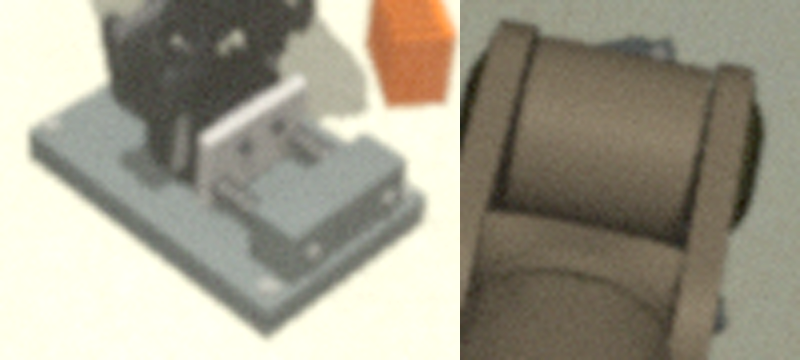

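The scene crop shows the heatsink upright in the fingers, just in front of or touching the carrier (pale plate at about (255,125) in the crop). The arm hides the top view. The guard may have tripped on bed contact, so I'll step forward and log the force.

Run:
```python
from h import *
z=.0308
for x in np.arange(-.008,.0001,.002):
    env.movel(J(x,z),.02);env.hold(.1);s=monitor.sense();print("%.4f"%x,jx(s),"z %.4f Fz %.2f"%(s["position"][2],s["contact_force"][2]),s["ft_torque"].round(2),round(s["clock"],2))
    F=s["contact_force"][:2]@ex
    if F<-9: break
```

```text
-0.0080 jig x,y -0.0086 0.0000  Fx,Fy -5.40 -0.35 z 0.0307 Fz 3.42 [-0.27  0.71 -0.1 ] 12.5
-0.0060 jig x,y -0.0067 0.0000  Fx,Fy -6.35 0.06 z 0.0307 Fz 3.37 [-0.29  0.8  -0.08] 12.85
-0.0040 jig x,y -0.0050 0.0000  Fx,Fy -7.28 0.20 z 0.0307 Fz 4.90 [-0.34  0.99 -0.11] 13.2
-0.0020 jig x,y -0.0032 0.0001  Fx,Fy -9.58 -0.95 z 0.0307 Fz 5.89 [-0.38  1.15 -0.22] 13.55
```

```bash
cat >> h.py <<'E'
def avg(n=15):
    L=[]
    for _ in range(n): env.hold(.02);L.append(monitor.sense())
    return {k:np.mean([l[k] for l in L],0) for k in("position","contact_force","ft_torque")}
def rep(m):
    s=avg();print(m,jx(s),"z %.4f Fz %.2f"%(s["position"][2],s["contact_force"][2]),"T",s["ft_torque"].round(3));return s
E
python3 - <<'E'
from h import *
z=.0308
rep("12.2")
for a in(11.2,10.2,11.2,12.2,13.2):
    env.movel(J(-.002,z),.02,frame=quat(a));rep(a)
print(monitor.sense()["clock"],monitor.sense()["ee_rot"])
E
```

```text
12.2 jig x,y -0.0032 0.0001  Fx,Fy -9.39 -0.16 z 0.0307 Fz 5.73 T [-0.4    1.155 -0.128]
11.2 jig x,y -0.0031 0.0003  Fx,Fy -8.30 1.08 z 0.0306 Fz 5.33 T [-0.093  1.084  0.143]
10.2 jig x,y -0.0031 0.0007  Fx,Fy -8.02 2.62 z 0.0306 Fz 5.55 T [0.118 1.123 0.196]
11.2 jig x,y -0.0032 0.0003  Fx,Fy -8.75 0.85 z 0.0306 Fz 5.42 T [-0.115  1.131  0.22 ]
12.2 jig x,y -0.0032 0.0000  Fx,Fy -8.99 -0.63 z 0.0306 Fz 5.15 T [-0.394  1.101 -0.106]
13.2 jig x,y -0.0031 -0.0003  Fx,Fy -8.82 -2.38 z 0.0306 Fz 4.72 T [-0.594  1.082 -0.16 ]
16.3 [-1.14786720e-01  9.93388822e-01 -9.28771707e-05 -1.62756044e-03]
```

Rotating the tool flips the yaw moment's sign between 11.2° and 12.2°, so the back is square to the pad at about 11.8°. Now I'll press in and check the carrier's travel by camera.

Run:
```python
from h import *
z=.0308
env.movel(J(-.002,z),.02,frame=quat(11.8));rep("11.8")
for x in (.001,.0025,.0042):
    env.movel(J(x,z),.02);rep(x)
F=[eyes.grab_frame("scene") for _ in range(8)];f=F[0];f["frame"]=np.mean([l["frame"] for l in F],0).astype(np.uint8)
import pickle;pickle.dump(f,open("f2.pkl","wb"))
s=pickle.load(open("f1.pkl","rb"))[0]
z_=lambda f:cv2.resize(f["frame"][205:284,270:340],None,fx=5.5,fy=5.5,interpolation=cv2.INTER_CUBIC)
cv2.imwrite("pics/press.png",np.clip(np.hstack([z_(s),z_(f)])[:,:,::-1]*1.4,0,255).astype(np.uint8))
print(monitor.sense()["clock"])
```

```text
11.8 jig x,y -0.0032 0.0001  Fx,Fy -8.44 -0.40 z 0.0306 Fz 5.12 T [-0.253  1.093  0.078]
0.001 jig x,y -0.0007 0.0001  Fx,Fy -11.98 -0.21 z 0.0306 Fz 7.54 T [-0.378  1.583  0.129]
0.0025 jig x,y 0.0005 0.0001  Fx,Fy -14.14 -0.08 z 0.0306 Fz 8.83 T [-0.471  1.88   0.125]
0.0042 jig x,y 0.0020 0.0001  Fx,Fy -15.62 -0.42 z 0.0306 Fz 9.53 T [-0.503  2.041  0.136]
18.75
```

View pics/press.png

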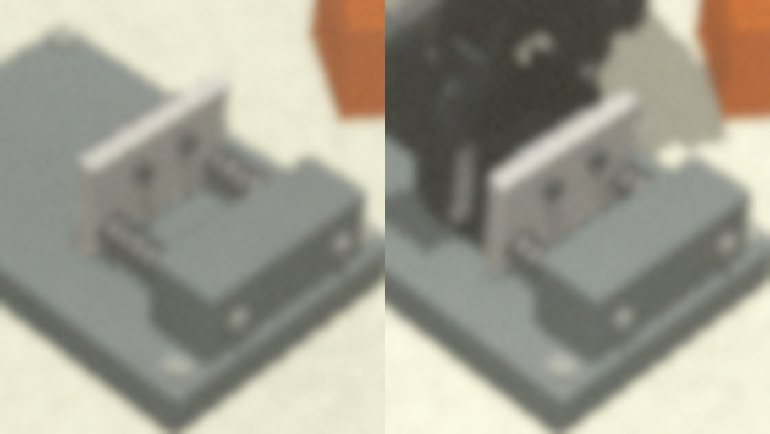

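The carrier has moved about (5, 4) px in the scene view (left top corner (80,158) → (106,180) in 5.5x crops), and its top edge still runs parallel to its rest direction. I'll turn that shift into mm.

Run:
```python
from h import *
import pickle
s=pickle.load(open("f1.pkl","rb"))[0];f=pickle.load(open("f2.pkl","rb"))
k=4;up=lambda im:cv2.resize(im,None,fx=k,fy=k,interpolation=cv2.INTER_CUBIC)
A=up(s["frame"]);B=up(f["frame"])
for n,(x0,y0,x1,y1) in dict(bolts=(293,224,307,240),plate=(288,224,310,240),left=(284,230,293,246)).items():
    T=A[y0*k:y1*k,x0*k:x1*k];R=B[(y0-4)*k:(y1+14)*k,(x0-4)*k:(x1+14)*k]
    _,v,_,l=cv2.minMaxLoc(cv2.matchTemplate(R,T,cv2.TM_CCOEFF_NORMED));d=np.array(l)/k-4
    c=np.array([(x0+x1)/2,(y0+y1)/2]);w=onz(s,*c,.055)
    P=proj(s,[w,w+np.r_[ex*.012,0]]);g=P[1]-P[0]
    print(n,v,d,"12mm would be",g.round(2),"travel mm",(12*(d@g)/(g@g)).round(2))
```

```text
bolts 0.939239501953125 [4.5 3.5] 12mm would be [4.31 2.89] travel mm 13.15
plate 0.818347156047821 [4.75 3.5 ] 12mm would be [4.3  2.89] travel mm 13.65
left 0.8884239792823792 [5.25 3.5 ] 12mm would be [4.29 2.99] travel mm 14.46
```

Run:
```python
from h import *
for z in (.0309,.0310):
    env.movel(J(.0042,z),.02);s=rep(z)
    if s["contact_force"][2]<5: break
env.hold(.5);rep("end");st()
```

```text
0.0309 jig x,y 0.0020 0.0001  Fx,Fy -15.01 -0.11 z 0.0307 Fz 8.70 T [-0.519  1.99   0.128]
0.031 jig x,y 0.0020 0.0001  Fx,Fy -14.55 -0.78 z 0.0306 Fz 7.90 T [-0.539  1.918  0.135]
end jig x,y 0.0020 0.0001  Fx,Fy -14.71 -0.42 z 0.0307 Fz 7.69 T [-0.542  1.924  0.123]
 20.5 [0.6149 0.0166 0.0306] F [-14.34  -3.32   8.14] T [-0.55  1.96  0.08] gap 0.646 gf 64.8
```

Run:
```python
from h import *
env.movel(J(.0042,.0313),.02,frame=quat(11.9));env.hold(.5);s=rep("final");st()
F=s["contact_force"]
if 1<F[2]<10 and 10<-F[:2]@ex<16: print(job.hand_in())
```

```text
final jig x,y 0.0020 0.0001  Fx,Fy -13.40 -1.15 z 0.0307 Fz 5.68 T [-0.556  1.738  0.055]
 21.5 [0.6148 0.0165 0.0307] F [-13.77  -3.53   5.63] T [-0.55  1.78  0.03] gap 0.648 gf 64.3
the job is handed in; nothing more can be done
None
```

I handed the job in at about 21.5 s, with the larger black heatsink still gripped on the jig bed and its back square against the pad; the carrier is pressed in about 12 mm (11.4 mm from arm position, about 13 mm by camera), and the wrist reads about 13.5 N, part of which is probably bed friction.

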